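# Load the label unwinder and lock the cap

### The job

Load the bench label unwinder and lock it: put the small label roll on the spindle, lay the flange on the roll with its spigot in the roll's core, then fit the lock cap: feel for the angle at which it drops over the spindle's cross pin, press it down against the platter's spring, turn it clockwise gently to its stop and let it rise, so that the pin holds it down on the flange when you let go. Set the parts down rather than drop them, do not force the cap on the pin or lean hard on the stack, and leave the other things on the table where they are.

Things in the scene. Friction and masses are not known exactly. Their poses are not given: they have to be found in the camera images.
- unwinder: label unwinder, fixed to the table: grey base plate 168 x 122 x 12 mm, a round sprung aluminium platter (92 mm across), an upright steel spindle in its middle and a thin guide roller (17 mm across, 77 mm high) 83 mm from the spindle on the +x side. Origin on the spindle axis at table height, z up
- spindle_axis (a point): centre of the spindle's top end, 111 mm above the table, axes as the unwinder's. The spindle is a post 16 mm across (11 mm in its top 3 mm). It is braked and does not turn
- pin_height (a point): middle of the spindle's one horizontal cross pin, 102 mm above the table; axes as the unwinder's, not the pin's. The pin is a square bar 5 mm thick (99.5 to 104.5 mm above the table) and 26 mm over its ends. It was left at any angle within 1 rad either way of the unwinder's y axis; that angle is not measured: look or feel for it. Forces above 60 N spoil it
- platter_top (a point): centre of the platter's flat upper face, 38 mm above the table when not pressed; the platter has a centring boss 35 mm across and 7 mm high, chamfered to 32 mm
- platter (a joint): how far the platter is pressed down, 0 to 0.009 m; it stands at 0 under the weight of the parts. Its spring takes about 3 N more than the parts' weight to start and 1.2 N per mm; with the cap locked it reads about 0.002
- small_label_roll: small roll of white labels standing on end, 64 mm across, 40 mm high, with a cardboard core of 38 mm bore; no other roll has this size. Origin at the centre of its underside, z along its axis; either end may be up
- flange: aluminium flange lying the right way up: disc 72 mm across and 5 mm thick (6 to 11 mm above its origin), above it a collar 38 mm across up to 25 mm, below it a centring spigot 35 mm across and 6 mm high (tapered to 32 mm) on which it stands; bore 30 mm right through. Origin at the centre of the spigot's underside, z up. On the roll, its origin is 34 mm above the roll's underside
- lock_cap: black lock cap: a round open cup, 44 mm across, 28 mm high, with two flats 38 mm apart (22 mm wide, facing its +y and -y) to grip. Origin at the centre of its underside, z up, open side up. Resting on top of the cross pin at a wrong angle, its underside is 104.5 mm above the table; resting on the flange with the pin in its slots, 97 mm; locked, about 95 mm
- cap_floor (a point): centre of the cap's 8 mm thick steel floor, 8 mm above its underside. It has a 20 mm hole with through slots on its +x and -x sides, 30 mm over their ends; the pin passes within about 0.12 rad and 1 mm of centre. 1.05 rad counter-clockwise (from above) of each slot a 3 mm deep pocket takes the pin and ends in a stop; a stop also bars turning the other way
- cap_rim (a point): centre of the cap's open top, 28 mm above its underside. To lock: with the pin in the slots press the cap down 5.5 to 9 mm from its rest on the flange (10 to 14 N), turn it 1.05 rad clockwise to the stop, let it rise: the spring lifts it till the pin sits in the pockets
- marker: black marker, 135 mm long, lying on the table, not to be moved; origin under its middle
- carton_small: small white carton, 51 x 60 x 70 mm high, standing on the paper stack, not to be moved; origin under its middle
- big_label_roll: large label roll, 90 mm across and 60 mm high, standing at the back of the table, not to be moved; origin under its middle
- stapler: blue desk stapler, 151 mm long and 49 mm high, at the left front of the table, not to be moved; origin under its middle

How it is judged (in metres and radians):
On the way, in this order (a step that is already met when the one before it is completed fails the run):
1. the small label roll sits flat on the platter, round its boss (horizontal distance between small_label_roll and platter_top below 0.004 m and z of small_label_roll in the frame of platter_top below 0.002 m and angle between small_label_roll's own z axis and vertical below 0.06 rad), for 0.2 s.
2. the flange sits flat on the roll, its spigot in the core (horizontal distance between flange and platter_top below 0.005 m and z of flange in the frame of platter_top below 0.0365 m and angle between flange's own z axis and vertical below 0.06 rad), for 0.2 s.
At the end, for the whole second after the job is handed in: roll flat on the platter within 4 mm of the spindle axis, flange flat on the roll within 5 mm, lock cap upright round the spindle within 4 mm and at least 1.3 mm below its unlocked height, the platter held pressed 1.2 to 3.8 mm by the locked cap, all at rest and let go (z of small_label_roll in the frame of platter_top below 0.002 m and horizontal distance between small_label_roll and platter_top below 0.004 m and z of flange in the frame of platter_top below 0.0365 m and horizontal distance between flange and platter_top below 0.005 m and horizontal distance between lock_cap and spindle_axis below 0.004 m and angle between lock_cap's own z axis and vertical below 0.06 rad and z of lock_cap in the frame of spindle_axis below -0.0153 m and value of joint platter between 0.0012 and 0.0038 m and linear speed of lock_cap below 0.01 m/s); the robot touches nothing.
It fails at once if the lock cap is forced against the spindle or its cross pin (over 60 N) (contact force between lock_cap and unwinder above 60 N).
It fails at once if the roll is dropped or squashed on the unwinder (over 40 N) (contact force between small_label_roll and unwinder above 40 N).
It fails at once if the flange is forced or dropped on the roll or unwinder (over 40 N) (contact force between flange and small_label_roll above 40 N or contact force between flange and unwinder above 40 N).
It fails at once if a bystander is moved by more than 20 mm (distance of any of marker, carton_small, big_label_roll, stapler from where it was at the start of the episode above 0.02 m).
It also fails if it takes over 72 s, if anything falls off the work surface, if the arm or the gripper's body presses on something with over 40 N, if the wrist force passes 120 N, or if a joint passes its speed limit or range.

### The arm

A 7-joint arm with a two-finger parallel gripper is mounted at the origin on a cart in front of the work surface, level with it; the furniture and walls round the work are solid. World frame = base frame: x ahead of the robot, y to its left, z up, the work surface at z = 0. Lengths are in mm, angles in degrees, forces in N, time in s.
With the tool pointing down it reaches from about 400 to 900 mm from the base axis. Payload 5.5 kg.
Tool frame: the origin (TCP) lies on the centre line of the jaws, within the pads' length; the fingertips stand 22 mm ahead of it and the grasp point (between the pads) lies 3 mm ahead of it (bot.tips_ahead is the distance from the TCP to the fingertips, in mm); z points along the fingers, y is the line along which they close (so a half turn about z gives the same grasp; the last joint's range is limited). The gripper opens to 85 mm and grips with 20 to 120 N. Pads are 22 mm wide; open, the fingers measure 114 mm over their backs; the gripper's body (76 mm by 85 mm) begins 54 mm behind the grasp point. The pads swing forward as they close: fully open they stand 13 mm farther back than shut.
Start: joints at [82.976, 28.699, -24.465, 88.831, 12.651, 65.22, -12.049], TCP at [244.627, -602.21, 253.31] pointing down, gripper open.
Joint ranges: [-164.97, 164.97], [-17.58, 116.51], [-87.97, 89.64], [11.32, 138.91], [-80.73, 260.73], [10.89, 115.49], [-147.41, 147.41]. Speed limits (degrees/s): [147.25, 147.25, 180, 180, 180, 180, 180].

### API

Orientations are given as [roll, pitch, yaw] about the fixed x, y, z axes, in that order (R = Rz(yaw) Ry(pitch) Rx(roll)).
In Python, from workcell import bot gives the robot as it stands.
- The arm moves only by the shell command python3 nudge.py 'ROWS' [OPENING] [FORCE]. ROWS is a JSON list that holds a single list of rows (three levels of brackets), with 1 to 20 rows, each of 6 numbers: dx, dy, dz in mm, then a rotation vector rx, ry, rz in degrees; each row is the pose to reach, as a shift and turn from the pose commanded when the command began, along the tool's axes at that moment; what a row does not reach only later rows make up. A row lasts 1/12 s, in which the tool goes at most 41.7 mm and 7.16 degrees, less where a joint would pass 70% of its speed; a pose out of reach is approached as far as the arm can. OPENING is the finger opening in mm, set as the command begins (- or left out keeps the last). The fingers move at their own pace and stop on an object; FORCE is the grip in N (left out, the last holds). Time passes only in rows, so rows that do not move let the fingers close. It prints the time, the measured TCP pose, the force, the opening and the grip force at its end. Input that does not fit is refused with a message, and nothing moves.
- bot.get_state(): the state, without advancing time (a new reading comes with each control period).
- bot.capture(name): name is "side" or "top" or "wrist"; returns the picture (400x640x3 uint8, blue, green, red); there is no depth.
- bot.camera_info(name): a dict with "intrinsics" (3x3 intrinsics, pixels), "pose" (4x4, takes a point from camera to world coordinates); the wrist camera has in their place "mount" (4x4, takes a point from camera to tool coordinates, whose origin is the TCP and whose axes are the flange's). Camera axes: x right, y down, z forward; pixel columns grow to the right and rows downward; lengths in mm; the calibration is good to about 2 mm. A picture is of the moment at which its call begins: read the wrist's pose just before it. camera_info takes no time and is no camera call.
- bot.finish_job(): hands the job in; it is judged then, once.
The state is a dict: "t": time; "qpos": joint angles; "qvel": joint speeds; "joint_torque": joint torques, N m; "position": TCP position; "tcp_rot": TCP orientation; "force": force on the tool from outside, world axes, zero at the start; "wrist_torque": the same for the moment, N m; "finger_gap": finger opening in mm; "grip_force": force on a finger pad.
Only numpy, scipy, OpenCV 4.12 (cv2) and the standard library are available. Lean on these libraries where they do the work, as an engineer would, in place of code of your own. Each camera call takes 0.05 s, during which the arm holds its last target. There are 200 camera calls.

## Working session

There is one attempt and no reset: what is moved stays moved. The work goes in short steps, Python scripts to look and compute and a shell command to move; the robot and the scene stay as the last step left them, time stands still between calls to the robot, and variables do not carry over. Pictures are saved under pics/ and viewed, at most 12 in all, crops included, and the job is handed in when it is done.

```bash
ls; mkdir -p pics; python3 - <<'E'
from workcell import bot
import cv2,numpy as np
np.set_printoptions(precision=3,suppress=True)
for n in("top","side"):
    im=bot.capture(n);cv2.imwrite(f"pics/{n}0.png",im);print(n,bot.camera_info(n))
print(bot.camera_info("wrist"));print(bot.get_state())
E
```

```text
nudge.py
pics
workcell.py
top {'intrinsics': array([[514.551,   0.   , 328.768],
       [  0.   , 514.551, 197.608],
       [  0.   ,   0.   ,   1.   ]]), 'pose': array([[  -0.   ,   -0.987,    0.161,  374.752],
       [  -1.   ,   -0.001,   -0.009,   43.627],
       [   0.009,   -0.161,   -0.987, 1375.961],
       [   0.   ,    0.   ,    0.   ,    1.   ]])}
side {'intrinsics': array([[454.293,   0.   , 322.026],
       [  0.   , 454.293, 201.131],
       [  0.   ,   0.   ,   1.   ]]), 'pose': array([[   0.968,   -0.16 ,    0.195,  356.325],
       [  -0.252,   -0.6  ,    0.759, -863.35 ],
       [  -0.005,   -0.784,   -0.621,  849.482],
       [   0.   ,    0.   ,    0.   ,    1.   ]])}
{'intrinsics': array([[289.646,   0.   , 319.76 ],
       [  0.   , 289.646, 200.808],
       [  0.   ,   0.   ,   1.   ]]), 'mount': array([[  -0.001,   -0.947,   -0.322,   81.556],
       [   1.   ,   -0.   ,   -0.001,   -0.408],
       [   0.001,   -0.322,    0.947, -121.148],
       [   0.   ,    0.   ,    0.   ,    1.   ]])}
{'t': 0.1, 'qpos': array([ 82.975,  28.75 , -24.452,  88.886,  12.651,  65.219, -12.05 ]), 'qvel': array([-0.064, -0.061,  0.049, -0.017,  0.048,  0.126, -0.059]), 'joint_torque': array([ -0.011, -57.081,  -5.839, -28.175,   0.01 ,   0.006,  -0.   ]), 'position': array([ 244.319, -601.696,  252.341]), 'tcp_rot': array([-179.898,   -0.003,   22.105]), 'force': array([ 0.067, -0.197, -0.363]), 'wrist_torque': array([-0.021, -0.004, -0.029]), 'grip_force': 0.0, 'finger_gap': 85.0670081540728}
```

View pics/top0.png

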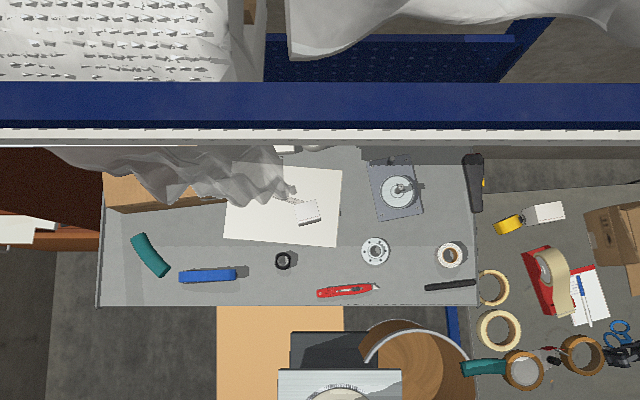

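View pics/side0.png

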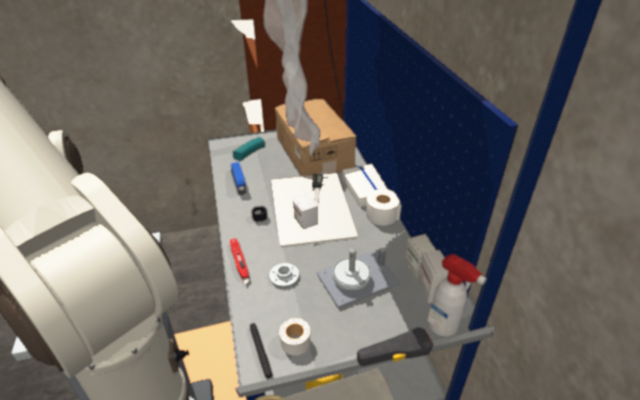

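The top view shows the small roll at about (449,255), the flange at (375,251), the cap at (283,261) and the spindle at about (398,188). The side view confirms the layout. Next I'll magnify these four and measure them.

```bash
cat > h.py <<'E'
from workcell import bot
import cv2,numpy as np
from scipy.spatial.transform import Rotation as R
np.set_printoptions(precision=1,suppress=True)
def tool(s=None):
    s=s or bot.get_state();T=np.eye(4);T[:3,:3]=R.from_euler('xyz',s['tcp_rot'],degrees=True).as_matrix();T[:3,3]=s['position'];return T
def ray(n,uv,z,T=None):
    c=bot.camera_info(n);P=c['pose'] if n!='wrist' else (tool() if T is None else T)@c['mount']
    d=P[:3,:3]@np.linalg.inv(c['intrinsics'])@[uv[0],uv[1],1];o=P[:3,3];return o+d*(z-o[2])/d[2]
def go(target,yaw=None):
    "target TCP world -> shift in tool axes from measured pose"
    T=tool();print('tool shift',T[:3,:3].T@(np.array(target)-T[:3,3]),'yaw now',bot.get_state()['tcp_rot'])
E
python3 - <<'E'
from h import *
im=cv2.imread("pics/top0.png");t=[]
for u,v in((449,255),(375,251),(283,261),(398,188)):
    c=im[v-25:v+25,u-33:u+33];c=cv2.resize(c,None,fx=6,fy=6,interpolation=cv2.INTER_NEAREST)
    for k in range(0,66,10):cv2.putText(c,str(u-33+k),(k*6,8),0,.3,(0,0,255));cv2.line(c,(k*6,0),(k*6,4),(0,0,255))
    for k in range(0,50,10):cv2.putText(c,str(v-25+k),(0,k*6+4),0,.3,(0,0,255))
    t.append(c)
cv2.imwrite("pics/crops.png",np.vstack([np.hstack(t[:2]),np.hstack(t[2:])]))
E
```

```text
(no output)
```

View pics/crops.png

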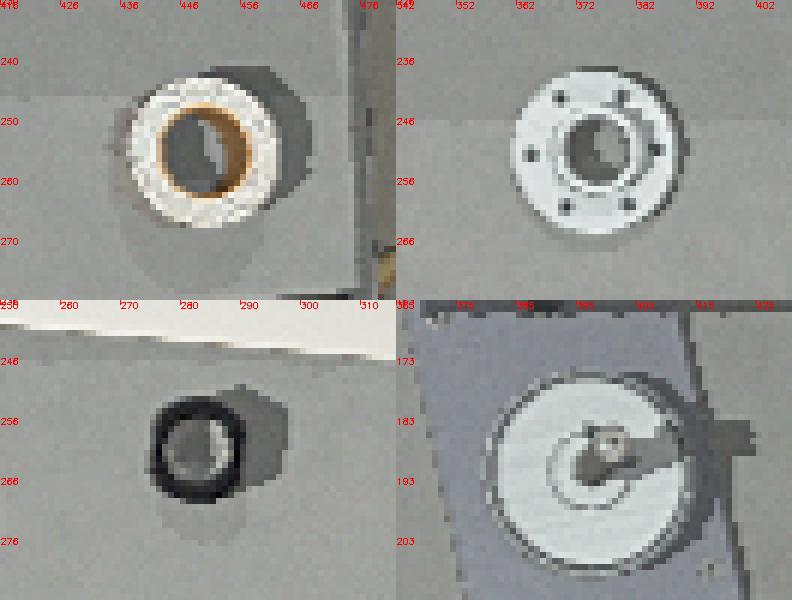

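The crops give pixel centres: roll bore (450.2,255.4), flange (375.2,251.1), cap (282.9,260.8), platter (397.2,192.0), spindle top (401,187.2). Now I cast rays from these.

```bash
python3 - <<'E'
from h import *
for n,uv,z in(("roll",(450.2,255.4),40),("flange",(375.3,251.2),11),("flcol",(375.2,251),25),("cap",(282.9,260.8),28),("platter",(397.2,192),38),("boss",(397.3,191.5),45),("spin",(401,187.2),111)):
    print(n,ray("top",uv,z))
E
```

```text
roll [ 441.2 -283.3   40. ]
flange [453.7 -92.3  11. ]
flcol [453.4 -90.6  25. ]
cap [427.8 150.3  28. ]
platter [ 608.  -149.8   38. ]
boss [ 608.2 -149.1   45. ]
spin [ 607.5 -149.1  111. ]
```

```bash
python3 nudge.py '[[[40,-30,7,0,0,4],[75,-55,14,0,0,8],[110,-80,20,0,0,13],[145,-105,26,0,0,13],[180,-130,32,0,0,13],[215,-155,38,0,0,13],[250,-180,44,0,0,13],[280,-205,50,0,0,13],[302,-222,52,0,0,13],[302,-222,52,0,0,13],[302,-222,52,0,0,13],[302,-222,52,0,0,13]]]' 85; python3 - <<'E'
from h import *
T=tool();im=bot.capture("wrist");cv2.imwrite("pics/w1.png",im);print(T)
c=bot.camera_info('wrist')
E
```

```text
t: 1.1
position: [440.6, -283.0, 201.1]
tcp_rot: [180.0, 0.0, 9.2]
force: [-0.1, -0.9, -0.1]
finger_gap: 84.9
grip_force: 0.0
[[   1.     0.2   -0.   440.6]
 [   0.2   -1.    -0.  -283. ]
 [  -0.     0.    -1.   201.1]
 [   0.     0.     0.     1. ]]
```

View pics/w1.png

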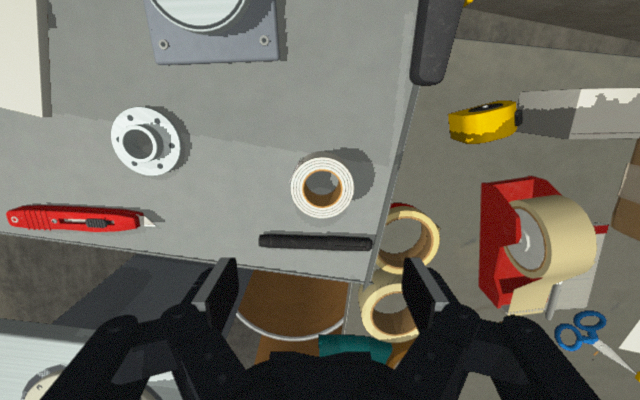

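The wrist view shows the roll at about (323,186), the flange at (146,141) and the unwinder at the top. I fit the bright rims and check them against the top camera.

```bash
python3 - <<'E'
from h import *
im=cv2.imread("pics/w1.png");h=cv2.cvtColor(im,cv2.COLOR_BGR2HSV)
for nm,(x0,y0,x1,y1),z in(("roll",(280,145,370,222),40),("flange",(100,100,200,182),11)):
    m=(h[y0:y1,x0:x1,2]>205).astype(np.uint8)*255
    if nm=="roll": m=((h[y0:y1,x0:x1,2]>190)|((h[y0:y1,x0:x1,1]>90)&(h[y0:y1,x0:x1,0]<25))).astype(np.uint8)*255
    cs=max(cv2.findContours(m,cv2.RETR_EXTERNAL,cv2.CHAIN_APPROX_NONE)[0],key=cv2.contourArea)
    e=cv2.fitEllipse(cv2.convexHull(cs));uv=np.array(e[0])+(x0,y0);print(nm,uv,np.array(e[1]),cv2.boundingRect(cs),ray("wrist",uv,z))
go([441.2,-283.3,30])
E
```

```text
roll [321.6 187.4] [60.7 63. ] (11, 13, 63, 60) [ 440.  -285.9   40. ]
flange [144.8 140.9] [61.3 74.4] (11, 7, 69, 68) [453.  -93.9  11. ]
tool shift [  1.4  -0.7 171.1] yaw now [180.   0.   9.]
```

```bash
python3 nudge.py '[[[0,1.5,40,0,0,0],[0,1.5,80,0,0,0],[0,1.5,115,0,0,0],[0,1.5,145,0,0,0],[0,1.5,162,0,0,0],[0,1.5,171,0,0,0],[0,1.5,171,0,0,0],[0,1.5,171,0,0,0]]]' 85 && python3 nudge.py '[[[0,0,0,0,0,0],[0,0,0,0,0,0],[0,0,0,0,0,0],[0,0,0,0,0,0],[0,0,0,0,0,0],[0,0,0,0,0,0]]]' 40 40;
```

```text
t: 1.82
position: [440.8, -285.7, 30.6]
tcp_rot: [180.0, 0.0, 9.0]
force: [0.4, -0.7, -0.2]
finger_gap: 85.1
grip_force: 0.0
t: 2.32
position: [442.3, -285.5, 32.1]
tcp_rot: [179.8, -0.1, 9.1]
force: [-1.5, -0.2, 5.7]
finger_gap: 61.8
grip_force: 44.5
```

```bash
python3 nudge.py '[[[0,0,-10,0,0,0],[0,0,-30,0,0,0],[0,0,-55,0,0,0],[0,0,-85,0,0,0],[8,-5,-112,0,0,0],[25,-15,-130,0,0,0],[50,-30,-138,0,0,0],[75,-45,-138,0,0,0],[100,-60,-138,0,0,0],[120,-72,-138,0,0,0],[135,-80,-138,0,0,0],[145,-86,-138,0,0,0],[150,-88,-138,0,0,0],[150,-88,-138,0,0,0],[150,-88,-138,0,0,0]]]'; python3 - <<'E'
from h import *
T=tool();im=bot.capture("wrist");cv2.imwrite("pics/w2.png",im);print(T)
E
```

```text
t: 3.57
position: [574.5, -174.6, 168.3]
tcp_rot: [180.0, 0.1, 9.1]
force: [0.1, 0.3, -2.2]
finger_gap: 61.8
grip_force: 44.3
[[   1.     0.2   -0.   574.5]
 [   0.2   -1.    -0.  -174.6]
 [  -0.     0.    -1.   168.3]
 [   0.     0.     0.     1. ]]
```

View pics/w2.png

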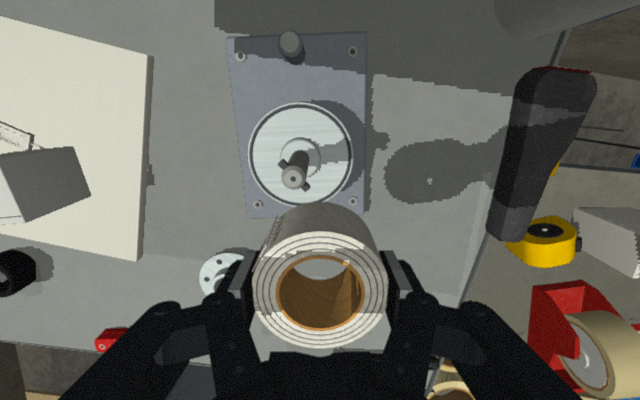

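The roll is held level and straight (bore about (318.5,291.5)). The spindle top is at (293,177), the pin ends are near (282,163) and (306,187), and the guide roller is at (290,42).

```bash
python3 - <<'E'
from h import *
T=tool();im=cv2.imread("pics/w2.png");h=cv2.cvtColor(im,cv2.COLOR_BGR2HSV)
b=ray("wrist",(318.5,291.5),T[2,3]+7.9);print("bore",b,"in tool",np.linalg.inv(T)@np.append(b,1))
s=ray("wrist",(293,177),111);print("spin",s)
print("guide",ray("wrist",(290,42),77))
x0,y0=235,90;m=((h[y0:208,x0:365,2]>185)).astype(np.uint8)*255
cs=max(cv2.findContours(m,cv2.RETR_EXTERNAL,cv2.CHAIN_APPROX_NONE)[0],key=cv2.contourArea);e=cv2.fitEllipse(cv2.convexHull(cs));uv=np.array(e[0])+(x0,y0);print("plat",uv,e[1],ray("wrist",uv,38))
p=ray("wrist",(282,163),104);q=ray("wrist",(306,187),104);print(p,q,np.linalg.norm(p-q),np.degrees(np.arctan2(*(p-q)[1::-1])))
c=cv2.resize(im[145:205,260:340],None,fx=9,fy=9,interpolation=cv2.INTER_CUBIC);cv2.imwrite("pics/pin.png",c)
E
```

```text
bore [ 572.7 -174.5  176.1] in tool [-1.3 -0.8 -7.9  1. ]
spin [ 607.7 -152.4  111. ]
guide [ 688.2 -137.2   77. ]
plat [300. 155.] (92.90045928955078, 94.88998413085938) [ 608.9 -152.    38. ]
[ 614.  -143.8  104. ] [ 600.4 -161.5  104. ] 22.229083974058973 52.40263177374985
```

View pics/pin.png

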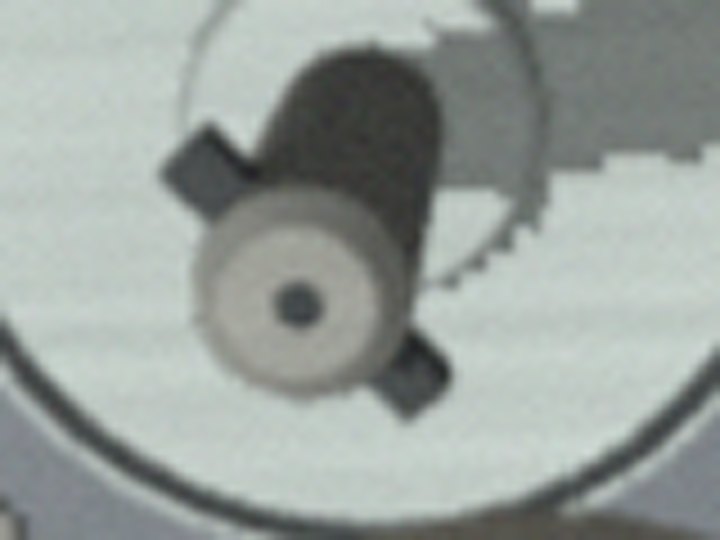

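The pin's direction is about 51° in the world frame (long axis x,y), with an unwinder yaw of about 9.5°. I'm moving the roll over the spindle and lowering it to just above the boss.

```bash
python3 nudge.py '[[[12,-5,0,0,0,0],[25,-11,0,0,0,0],[33,-15,0,0,0,0],[37.5,-17,0,0,0,0],[37.5,-17,0,0,0,0],[37.5,-17,15,0,0,0],[37.5,-17,35,0,0,0],[37.5,-17,55,0,0,0],[37.5,-17,70,0,0,0],[37.5,-17,80,0,0,0],[37.5,-17,88,0,0,0],[37.5,-17,88,0,0,0],[37.5,-17,88,0,0,0]]]'; python3 nudge.py '[[[0,0,2,0,0,0],[0,0,4,0,0,0],[0,0,4,0,0,0],[0,0,4,0,0,0]]]'
```

```text
t: 4.7
position: [609.8, -151.0, 80.4]
tcp_rot: [-180.0, 0.0, 9.1]
force: [0.2, -0.2, -0.8]
finger_gap: 62.0
grip_force: 44.3
t: 5.03
position: [609.9, -151.1, 76.8]
tcp_rot: [180.0, -0.0, 9.1]
force: [-0.5, 0.4, -1.0]
finger_gap: 61.9
grip_force: 44.3
```

```bash
python3 nudge.py '[[[-0.5,0.5,1,0,0,0],[-0.5,0.5,2,0,0,0],[-0.5,0.5,3,0,0,0],[-0.5,0.5,3,0,0,0]]]'; python3 nudge.py '[[[0,0,1,0,0,0],[0,0,2,0,0,0],[0,0,2.5,0,0,0],[0,0,2.5,0,0,0]]]'
```

```text
t: 5.37
position: [609.1, -151.6, 73.1]
tcp_rot: [-180.0, 0.0, 9.1]
force: [-0.3, -0.7, -1.8]
finger_gap: 61.9
grip_force: 44.3
t: 5.7
position: [609.1, -151.5, 70.6]
tcp_rot: [-180.0, 0.0, 9.1]
force: [-0.4, -0.7, -0.4]
finger_gap: 61.9
grip_force: 44.3
```

```bash
python3 nudge.py '[[[0,0,0.5,0,0,0],[0,0,0.5,0,0,0],[0,0,0.5,0,0,0],[0,0,0.5,0,0,0],[0,0,0.5,0,0,0]]]' 85; python3 nudge.py '[[[0,0,-10,0,0,0],[0,0,-35,0,0,0],[0,0,-65,0,0,0],[0,0,-95,0,0,0],[-25,-14,-110,0,0,0],[-55,-31,-110,0,0,0],[-85,-48,-110,0,0,0],[-115,-65,-100,0,0,0],[-138,-78,-85,0,0,0],[-145,-82,-72,0,0,0],[-145,-82,-65,0,0,0],[-145,-82,-65,0,0,0],[-145,-82,-65,0,0,0]]]' 50; python3 - <<'E'
from h import *
T=tool();im=bot.capture("wrist");cv2.imwrite("pics/w3.png",im);cv2.imwrite("pics/t3.png",bot.capture("top"));print(T)
E
```

```text
t: 6.12
position: [609.3, -151.6, 70.5]
tcp_rot: [180.0, -0.0, 9.1]
force: [-0.2, -0.5, 0.2]
finger_gap: 85.1
grip_force: 0.0
t: 7.2
position: [454.6, -93.9, 136.0]
tcp_rot: [180.0, -0.1, 9.1]
force: [0.5, 1.0, -0.1]
finger_gap: 49.9
grip_force: 0.0
[[  1.    0.2   0.  454.6]
 [  0.2  -1.   -0.  -93.9]
 [  0.    0.   -1.  136. ]
 [  0.    0.    0.    1. ]]
```

View pics/w3.png

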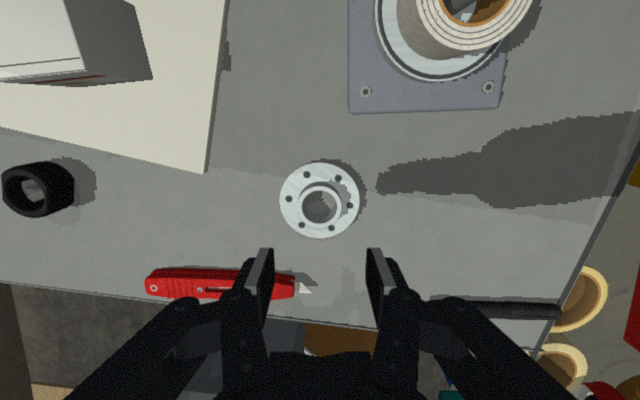

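The roll is seated on the platter. The flange disc is centred at about (319.5,200) and the collar at (320.5,204), in line with the jaw centre.

```bash
python3 - <<'E'
from h import *
im=cv2.imread("pics/w3.png");h=cv2.cvtColor(im,cv2.COLOR_BGR2HSV);T=tool()
x0,y0=265,150;m=((h[y0:245,x0:375,2]>195)).astype(np.uint8)*255
cs=max(cv2.findContours(m,cv2.RETR_EXTERNAL,cv2.CHAIN_APPROX_NONE)[0],key=cv2.contourArea);e=cv2.fitEllipse(cv2.convexHull(cs));uv=np.array(e[0])+(x0,y0);print(uv,e[1])
for q,z in((uv,11),((320.5,204),25)):
    p=ray("wrist",q,z);print(p,np.linalg.inv(T)@np.append(p,1))
E
```

```text
[309.6 202. ] (57.9046516418457, 67.13072204589844)
[450.4 -85.1  11. ] [ -3.5  -9.4 125.2   1. ]
[454.9 -94.3  25. ] [ -0.5   0.4 111.2   1. ]
```

```bash
python3 nudge.py '[[[-0.5,0,35,0,0,0],[-0.5,0,65,0,0,0],[-0.5,0,85,0,0,0],[-0.5,0,96,0,0,0],[-0.5,0,101,0,0,0],[-0.5,0,101,0,0,0],[-0.5,0,101,0,0,0]]]'; python3 nudge.py '[[[0,0,0,0,0,0],[0,0,0,0,0,0],[0,0,0,0,0,0],[0,0,0,0,0,0],[0,0,0,0,0,0]]]' 20 40
```

```text
t: 7.88
position: [453.7, -93.7, 35.0]
tcp_rot: [180.0, -0.1, 9.1]
force: [-0.1, -0.2, -0.1]
finger_gap: 49.9
grip_force: 0.0
t: 8.3
position: [453.9, -94.1, 35.7]
tcp_rot: [179.9, -0.2, 9.1]
force: [-0.1, -0.4, 6.9]
finger_gap: 35.7
grip_force: 39.6
```

```bash
python3 nudge.py '[[[0,0,-10,0,0,0],[0,0,-35,0,0,0],[0,0,-65,0,0,0],[5,4,-95,0,0,0],[20,15,-120,0,0,0],[45,33,-135,0,0,0],[70,52,-135,0,0,0],[90,67,-135,0,0,0],[102,77,-135,0,0,0],[108,81,-135,0,0,0],[108,81,-135,0,0,0],[108,81,-135,0,0,0],[108,81,-135,0,0,0]]]'; python3 - <<'E'
from h import *
T=tool();im=bot.capture("wrist");cv2.imwrite("pics/w4.png",im);print(T[:3,3])
cv2.imwrite("pics/w4c.png",cv2.resize(im[110:350,190:450],None,fx=2.5,fy=2.5,interpolation=cv2.INTER_CUBIC))
E
```

```text
t: 9.38
position: [570.7, -155.5, 169.2]
tcp_rot: [-180.0, 0.1, 9.2]
force: [-0.2, -0.3, -0.7]
finger_gap: 35.6
grip_force: 40.4
[ 570.7 -155.5  169.2]
```

View pics/w4c.png

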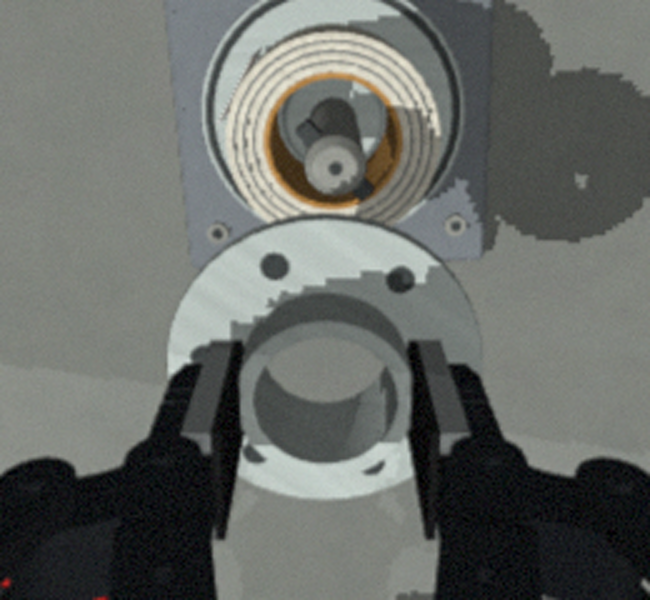

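The flange is held level: bore centre at about (320,269), disc centre (319.4,252.6). The spindle top is at (324,176.8) and the seated roll's bore at (323.2,166.6).

```bash
python3 - <<'E'
from h import *
T=tool();I=np.linalg.inv(T);z=T[2,3]
f=lambda q,zz:(I@np.append(ray("wrist",q,zz,T),1))[:3]
b=f((320,269.2),z-10.3);d=f((319.4,252.6),z-24.3);s=f((324,176.8),111);r=f((323.2,166.6),78)
print(T[:3,3],b,d,"spin",s,"roll",r,"shift",s-(b+d)/2,r-(b+d)/2)
E
```

```text
[ 570.8 -155.6  169.3] [-0.9 -0.1 10.3] [ 1.1 -0.4 24.3] spin [36.6  2.5 58.2] roll [36.1  2.3 91.2] shift [36.5  2.7 40.9] [36.   2.6 73.9]
```

```bash
python3 nudge.py '[[[12,1,0,0,0,0],[25,2,0,0,0,0],[33,2.4,0,0,0,0],[37,2.4,0,0,0,0],[37,2.4,8,0,0,0],[37,2.4,18,0,0,0],[37,2.4,25,0,0,0],[37,2.4,25,0,0,0],[37,2.4,25,0,0,0]]]'; python3 nudge.py '[[[0,0,2,0,0,0],[0,0,4,0,0,0],[0,0,6,0,0,0],[0,0,8,0,0,0],[0,0,8,0,0,0]]]'
```

```text
t: 10.18
position: [607.7, -153.1, 143.0]
tcp_rot: [-179.9, 0.1, 9.1]
force: [-0.7, -0.3, -0.9]
finger_gap: 35.9
grip_force: 40.4
t: 10.6
position: [608.7, -153.1, 136.0]
tcp_rot: [-180.0, 0.0, 9.1]
force: [0.2, 0.4, -0.4]
finger_gap: 35.3
grip_force: 40.4
```

```bash
python3 nudge.py '[[[0,-0.5,4,0,0,0],[0,-0.5,9,0,0,0],[0,-0.5,14,0,0,0],[0,-0.5,18,0,0,0],[0,-0.5,19,0,0,0],[0,-0.5,19,0,0,0]]]'; python3 nudge.py '[[[0,0,1,0,0,0],[0,0,2,0,0,0],[0,0,3,0,0,0],[0,0,4,0,0,0],[0,0,5,0,0,0],[0,0,5,0,0,0]]]'
```

```text
t: 11.1
position: [608.5, -152.4, 116.6]
tcp_rot: [-180.0, 0.1, 9.1]
force: [-0.6, 1.3, -0.9]
finger_gap: 35.9
grip_force: 40.4
t: 11.6
position: [608.8, -152.5, 112.1]
tcp_rot: [-180.0, 0.0, 9.1]
force: [0.6, -1.3, -0.3]
finger_gap: 35.8
grip_force: 40.4
```

```bash
python3 nudge.py '[[[0,0,1,0,0,0],[0,0,2,0,0,0],[0,0,3,0,0,0],[0,0,3,0,0,0]]]'; python3 nudge.py '[[[0,0,0.7,0,0,0],[0,0,1.3,0,0,0],[0,0,1.3,0,0,0]]]'
```

```text
t: 11.93
position: [608.7, -152.5, 109.1]
tcp_rot: [-180.0, 0.0, 9.1]
force: [-0.6, 0.4, -0.1]
finger_gap: 35.6
grip_force: 40.4
t: 12.18
position: [608.9, -152.5, 108.0]
tcp_rot: [-180.0, -0.0, 9.1]
force: [-0.4, 0.4, -1.0]
finger_gap: 35.7
grip_force: 40.5
```

```bash
python3 nudge.py '[[[0,0,0.5,0,0,0],[0,0,0.5,0,0,0],[0,0,0.5,0,0,0],[0,0,0.5,0,0,0],[0,0,0.5,0,0,0]]]' 60; python3 nudge.py '[[[0,0,-10,0,0,0],[0,0,-35,0,0,0],[0,0,-60,0,0,0],[-12,-30,-60,0,0,0],[-26,-65,-60,0,0,0],[-40,-100,-60,0,0,0],[-54,-135,-60,0,0,0],[-68,-170,-60,0,0,0],[-82,-205,-60,0,0,0],[-96,-240,-60,0,0,0],[-110,-275,-55,0,0,0],[-124,-308,-45,0,0,0],[-130,-325,-30,0,0,0],[-130,-325,-30,0,0,0],[-130,-325,-30,0,0,0],[-130,-325,-30,0,0,0]]]'; python3 - <<'E'
from h import *
T=tool();im=bot.capture("wrist");cv2.imwrite("pics/w5.png",im);print(T[:3,3]);cv2.imwrite("pics/t5.png",bot.capture("top"))
cv2.imwrite("pics/w5c.png",cv2.resize(im[120:280,220:420],None,fx=4,fy=3.75,interpolation=cv2.INTER_CUBIC))
E
```

```text
t: 12.6
position: [609.0, -152.5, 107.6]
tcp_rot: [180.0, -0.0, 9.1]
force: [0.5, 0.5, -0.9]
finger_gap: 59.6
grip_force: 0.0
t: 13.93
position: [429.9, 147.3, 138.2]
tcp_rot: [180.0, -0.1, 9.1]
force: [0.2, -0.3, 0.2]
finger_gap: 60.0
grip_force: 0.0
[429.9 147.3 138.2]
```

View pics/w5c.png

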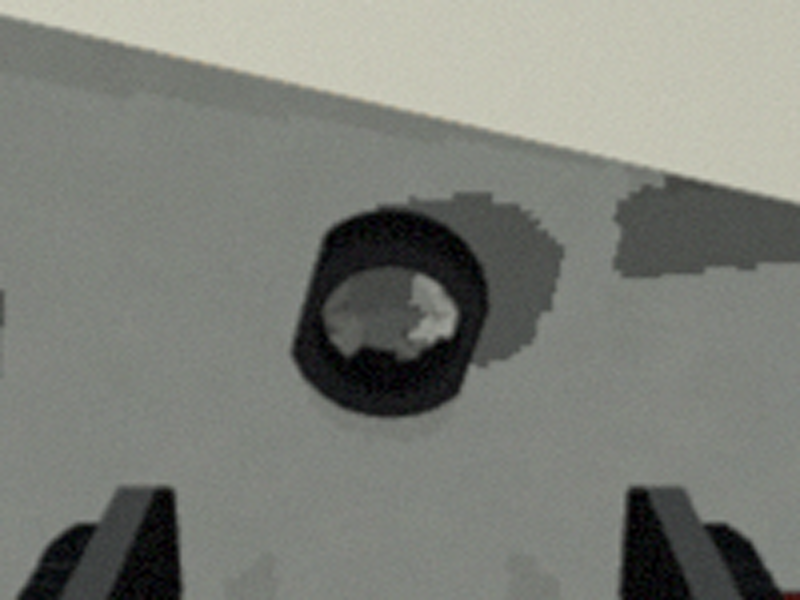

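The cap's flats run slightly clockwise of the tool's x axis. The rim's two near corners are at (293.8,213.9) and (335.5,225.3), and they should be 38 mm apart along cap y.

```bash
python3 - <<'E'
from h import *
T=tool();I=np.linalg.inv(T)
f=lambda q,zz:(I@np.append(ray("wrist",q,zz,T),1))[:2]
a=f((293.75,213.9),28);b=f((335.5,225.3),28)
print(a,b,np.linalg.norm(b-a),np.degrees(np.arctan2(*(b-a)[::-1])))
for q in((301.25,183.5),(342,197.3)):
  for z in(0,28):print(z,f(q,z))
n=(b-a)/np.linalg.norm(b-a);n=np.array([n[1],-n[0]]);print("centre",(a+b)/2+11*n,n)
g=cv2.cvtColor(cv2.imread("pics/w5.png"),cv2.COLOR_BGR2GRAY)[160:240,280:350]
cs=max(cv2.findContours((g<60).astype(np.uint8),cv2.RETR_EXTERNAL,cv2.CHAIN_APPROX_NONE)[0],key=cv2.contourArea)
print(cv2.approxPolyDP(cv2.convexHull(cs),1.0,True)[:,0]+[280,160])
E
```

```text
[ -9.1 -22.6] [-19.7  13.4] 37.49140608844978 106.4839184144712
0 [ 10.2 -17.4]
28 [ 17.9 -15.6]
0 [-3.3 20.7]
28 [ 5.8 18.4]
centre [-3.9 -1.5] [1.  0.3]
[[323 176]
 [330 179]
 [336 184]
 [340 190]
 [342 201]
 [334 224]
 [332 226]
 [323 230]
 [312 230]
 [305 228]
 [296 220]
 [293 214]
 [301 183]
 [305 179]
 [315 175]]
```

```bash
python3 nudge.py '[[[-1,-1,20,0,0,6],[-2.7,-1.3,45,0,0,12],[-2.7,-1.3,70,0,0,16.5],[-2.7,-1.3,92,0,0,16.5],[-2.7,-1.3,105,0,0,16.5],[-2.7,-1.3,111,0,0,16.5],[-2.7,-1.3,111,0,0,16.5],[-2.7,-1.3,111,0,0,16.5]]]' 52; python3 nudge.py '[[[0,0,0,0,0,0],[0,0,0,0,0,0],[0,0,0,0,0,0],[0,0,0,0,0,0],[0,0,0,0,0,0]]]' 25 50; python3 nudge.py '[[[0,0,-10,0,0,0],[0,0,-35,0,0,0],[0,0,-70,0,0,0],[0,0,-105,0,0,0],[0,0,-125,0,0,0],[0,0,-135,0,0,0],[0,0,-135,0,0,0],[0,0,-135,0,0,0]]]'; python3 - <<'E'
from h import *
T=tool();im=bot.capture("wrist");cv2.imwrite("pics/w6.png",im);print(T[:3,3],bot.get_state()['qpos'])
g=cv2.cvtColor(im,cv2.COLOR_BGR2GRAY);m=(g>70).astype(np.uint8);m[:,:200]=0;m[:,440:]=0
for c in cv2.findContours(m[200:340],cv2.RETR_LIST,cv2.CHAIN_APPROX_NONE)[0]:
    if 150<cv2.contourArea(c)<8000:print(cv2.boundingRect(c),cv2.fitEllipse(c)[0],cv2.contourArea(c))
E
```

```text
t: 14.7
position: [427.0, 148.4, 26.9]
tcp_rot: [-180.0, -0.0, -7.5]
force: [0.5, -1.0, 1.0]
finger_gap: 51.9
grip_force: 0.0
t: 15.12
position: [427.4, 148.8, 27.7]
tcp_rot: [-180.0, -0.1, -7.4]
force: [-0.5, 0.2, 6.2]
finger_gap: 37.0
grip_force: 50.9
t: 15.78
position: [426.2, 148.1, 161.5]
tcp_rot: [180.0, -0.1, -7.4]
force: [-0.9, -0.4, -1.5]
finger_gap: 36.8
grip_force: 50.4
[426.2 148.1 161.5] [   7.2   17.1  -33.9  121.    13.3   45.6 -132.4]
(293, 54, 56, 35) (318.369873046875, 69.02645874023438) 1072.0
```

```bash
python3 nudge.py '[[[17,25,0,0,0,-5],[35,53,0,0,0,-10],[53,80,0,0,0,-15],[71,108,0,0,0,-20],[89,135,0,0,0,-25],[107,162,0,0,0,-30],[125,190,0,0,0,-35],[143,217,0,0,0,-40],[160,243,0,0,0,-45],[175,266,0,0,0,-50],[187,284,0,0,0,-55],[196,298,0,0,0,-58.4],[201,305,0,0,0,-58.4],[201,305,0,0,0,-58.4],[201,305,0,0,0,-58.4],[201,305,0,0,0,-58.4]]]'; python3 - <<'E'
from h import *
T=tool();im=bot.capture("wrist");cv2.imwrite("pics/w7.png",im);print(T[:3,3],bot.get_state()['qpos'])
cv2.imwrite("pics/w7c.png",cv2.resize(im[130:330,190:450],None,fx=3,fy=3,interpolation=cv2.INTER_CUBIC))
E
```

```text
t: 17.17
position: [585.6, -177.5, 160.7]
tcp_rot: [-179.9, -0.0, 51.1]
force: [0.3, 0.7, -0.6]
finger_gap: 37.1
grip_force: 50.4
[ 585.6 -177.5  160.7] [ 41.5  33.7 -37.   98.7  23.7  55.8 -43.3]
```

View pics/w7c.png

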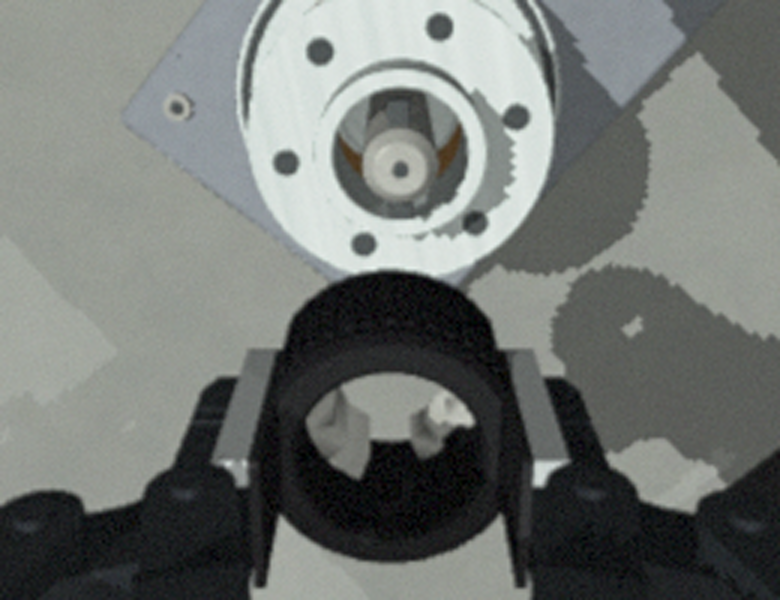

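The cap is held square and level: rim centre at about (320.3,281.3). The flange is seated, and the spindle top is at (323.3,186) with the pin running almost straight along the tool's x axis, so yaw 51° is right.

```bash
python3 - <<'E'
from h import *
T=tool();I=np.linalg.inv(T);z=T[2,3]
f=lambda q,zz:(I@np.append(ray("wrist",q,zz,T),1))[:3]
print(T[:3,3],"cap",f((320.3,281.3),z+.4),"spin",f((323.3,186),111),"pin",f((323.3,166.5),104.5),f((324,200.5),104.5))
go([608.7,-152.4,z])
E
```

```text
[ 585.8 -177.5  161.1] cap [-0.5 -0.9 -0.4] spin [33.3  1.  50.1] pin [44.1  1.  56.6] [21.7  1.5 56.6]
tool shift [33.9  2.1  0. ] yaw now [-179.9   -0.    51.1]
```

```bash
python3 nudge.py '[[[12,0.6,0,0,0,0],[24,1.2,0,0,0,0],[31,1.7,0,0,0,0],[33.9,1.7,0,0,0,0],[33.9,1.7,0,0,0,0],[33.9,1.7,8,0,0,0],[33.9,1.7,17,0,0,0],[33.9,1.7,23,0,0,0],[33.9,1.7,25,0,0,0],[33.9,1.7,25,0,0,0],[33.9,1.7,25,0,0,0]]]'; python3 nudge.py '[[[0,0,1,0,0,0],[0,0,2,0,0,0],[0,0,3,0,0,0],[0,0,3,0,0,0],[0,0,3,0,0,0]]]';python3 nudge.py '[[[0,0,0.5,0,0,0],[0,0,1,0,0,0],[0,0,1.5,0,0,0],[0,0,2,0,0,0],[0,0,2,0,0,0]]]'
```

```text
t: 18.13
position: [608.5, -154.8, 136.0]
tcp_rot: [-180.0, 0.0, 51.0]
force: [0.5, -0.3, 0.0]
finger_gap: 36.8
grip_force: 50.4
t: 18.55
position: [608.9, -154.1, 133.3]
tcp_rot: [-180.0, -0.0, 51.0]
force: [0.4, 0.9, -1.4]
finger_gap: 36.9
grip_force: 50.4
t: 18.97
position: [609.0, -154.1, 131.5]
tcp_rot: [-180.0, -0.0, 51.0]
force: [-0.1, 2.2, -0.3]
finger_gap: 37.1
grip_force: 50.4
```

```bash
python3 nudge.py '[[[0.5,-0.5,0,0,0,0],[0.9,-1,0,0,0,0],[0.9,-1,0,0,0,0]]]'; python3 nudge.py '[[[0,0,0.5,0,0,0],[0,0,1,0,0,0],[0,0,1.5,0,0,0],[0,0,1.5,0,0,0]]]'
```

```text
t: 19.22
position: [608.6, -153.5, 131.4]
tcp_rot: [180.0, 0.0, 51.0]
force: [0.4, -0.0, -1.0]
finger_gap: 37.0
grip_force: 50.4
t: 19.55
position: [608.6, -153.2, 129.9]
tcp_rot: [-180.0, 0.0, 51.0]
force: [-0.2, -0.6, -1.0]
finger_gap: 36.7
grip_force: 50.4
```

```bash
python3 nudge.py '[[[0,0,1,0,0,0],[0,0,2,0,0,0],[0,0,3,0,0,0],[0,0,4,0,0,0],[0,0,4,0,0,0],[0,0,4,0,0,0]]]'; python3 nudge.py '[[[0,0,0.7,0,0,0],[0,0,1.5,0,0,0],[0,0,2.5,0,0,0],[0,0,2.5,0,0,0],[0,0,2.5,0,0,0]]]'
```

```text
t: 20.05
position: [608.7, -153.1, 125.9]
tcp_rot: [-180.0, -0.0, 51.0]
force: [-0.7, -0.4, -0.8]
finger_gap: 37.2
grip_force: 50.4
t: 20.47
position: [608.9, -153.1, 124.0]
tcp_rot: [180.0, -0.0, 51.0]
force: [-1.4, 0.5, 3.5]
finger_gap: 36.8
grip_force: 50.9
```

Past the pin and on the flange. Now I press.

```bash
python3 nudge.py '[[[0,0,1,0,0,0],[0,0,2,0,0,0],[0,0,3,0,0,0],[0,0,4,0,0,0],[0,0,4,0,0,0],[0,0,4,0,0,0]]]'; python3 nudge.py '[[[0,0,1,0,0,0],[0,0,2,0,0,0],[0,0,3,0,0,0],[0,0,3,0,0,0],[0,0,3,0,0,0]]]'
```

```text
t: 20.97
position: [608.9, -153.1, 120.2]
tcp_rot: [180.0, 0.0, 51.0]
force: [-2.3, 0.5, 8.5]
finger_gap: 37.1
grip_force: 51.5
t: 21.38
position: [609.0, -153.0, 117.7]
tcp_rot: [180.0, 0.0, 51.0]
force: [-3.5, 0.2, 12.1]
finger_gap: 37.2
grip_force: 51.8
```

```bash
python3 nudge.py '[[[0,0,0,0,0,3],[0,0,0,0,0,6],[0,0,0,0,0,9],[0,0,0,0,0,12],[0,0,0,0,0,15],[0,0,0,0,0,18],[0,0,0,0,0,20],[0,0,0,0,0,20]]]'; python3 -c "
from h import *;s=bot.get_state();print(s['wrist_torque'])"
```

```text
t: 22.05
position: [610.2, -153.3, 118.3]
tcp_rot: [179.8, -0.1, 30.9]
force: [-1.4, 0.0, 10.9]
finger_gap: 37.0
grip_force: 51.8
[ 0.1  0.4 -0.1]
```

```bash
python3 nudge.py '[[[0,0,0.5,0,0,3],[0,0,0.5,0,0,6],[0,0,0.5,0,0,9],[0,0,0.5,0,0,12],[0,0,0.5,0,0,15],[0,0,0.5,0,0,18],[0,0,0.5,0,0,21],[0,0,0.5,0,0,24],[0,0,0.5,0,0,27],[0,0,0.5,0,0,30],[0,0,0.5,0,0,30]]]'; python3 -c "
from h import *;s=bot.get_state();print(s['wrist_torque'])"; python3 nudge.py '[[[0,0,0,0,0,2],[0,0,0,0,0,4],[0,0,0,0,0,6],[0,0,0,0,0,8],[0,0,0,0,0,8]]]'; python3 -c "
from h import *;s=bot.get_state();print(s['wrist_torque'])"
```

```text
t: 22.97
position: [610.1, -153.3, 117.9]
tcp_rot: [179.9, -0.2, 0.9]
force: [-2.5, -0.7, 11.6]
finger_gap: 37.2
grip_force: 51.8
[ 0.1  0.5 -0.1]
t: 23.38
position: [609.6, -153.2, 117.7]
tcp_rot: [180.0, -0.1, -7.1]
force: [-3.4, -0.0, 12.1]
finger_gap: 37.0
grip_force: 51.9
[ 0.1  0.7 -0. ]
```

```bash
for i in 1 2 3; do python3 nudge.py '[[[0,0,0,0,0,1],[0,0,0,0,0,2],[0,0,0,0,0,2]]]' | grep -E "rot|force:"; python3 -c "
from h import *;np.set_printoptions(precision=2);s=bot.get_state();print(s['wrist_torque'])"; done
```

```text
tcp_rot: [180.0, -0.1, -9.0]
force: [-4.3, 0.8, 12.5]
grip_force: 52.0
[0.16 0.79 0.07]
tcp_rot: [180.0, -0.1, -11.0]
force: [-4.9, 1.0, 13.1]
grip_force: 52.1
[0.22 1.02 0.05]
tcp_rot: [180.0, -0.0, -13.0]
force: [-6.6, 0.9, 14.8]
grip_force: 52.2
[0.3  1.23 0.09]
```

The stop is reached (sideways force is building). I back off a degree and let it rise.

```bash
python3 nudge.py '[[[0,0,0,0,0,-1],[0,0,-1,0,0,-1.5],[0,0,-2,0,0,-1.5],[0,0,-3,0,0,-1.5],[0,0,-4,0,0,-1.5],[0,0,-4,0,0,-1.5]]]'; python3 nudge.py '[[[0,0,-0.5,0,0,0],[0,0,-1,0,0,0],[0,0,-1.5,0,0,0],[0,0,-1.5,0,0,0]]]'
```

```text
t: 24.63
position: [608.8, -152.8, 120.7]
tcp_rot: [180.0, -0.0, -11.5]
force: [-3.4, 0.8, 7.4]
finger_gap: 37.0
grip_force: 51.2
t: 24.97
position: [608.8, -152.8, 121.8]
tcp_rot: [-180.0, -0.0, -11.5]
force: [-2.7, 1.1, 5.7]
finger_gap: 37.0
grip_force: 51.1
```

```bash
python3 nudge.py '[[[0,0,-0.4,0,0,0],[0,0,-0.8,0,0,0],[0,0,-0.8,0,0,0]]]'; python3 nudge.py '[[[0,0,-0.4,0,0,0],[0,0,-0.8,0,0,0],[0,0,-0.8,0,0,0],[0,0,-0.8,0,0,0]]]'
```

```text
t: 25.22
position: [608.8, -152.8, 122.4]
tcp_rot: [-180.0, -0.0, -11.5]
force: [-1.8, 0.6, 4.1]
finger_gap: 37.2
grip_force: 50.9
t: 25.55
position: [608.7, -152.9, 122.5]
tcp_rot: [-180.0, 0.0, -11.5]
force: [0.6, 0.9, -2.9]
finger_gap: 37.0
grip_force: 50.4
```

It holds at 122.5 with a downward pull, so the pin is in the pockets. Releasing and backing off.

```bash
python3 nudge.py '[[[0,0,0.4,0,0,0],[0,0,0.4,0,0,0],[0,0,0.4,0,0,0],[0,0,0.4,0,0,0],[0,0,0.4,0,0,0]]]' 60; python3 nudge.py '[[[0,0,-8,0,0,0],[0,0,-30,0,0,0],[0,0,-60,0,0,0],[-20,0,-80,0,0,0],[-45,0,-80,0,0,0],[-60,0,-80,0,0,0],[-60,0,-80,0,0,0],[-60,0,-80,0,0,0]]]'; python3 - <<'E'
from h import *
T=tool();im=bot.capture("wrist");s=bot.capture("side");print(T[:3,3])
a=cv2.resize(im[60:260,220:420],(400,400));b=cv2.resize(s[210:310,300:400],(400,400));cv2.imwrite("pics/end.png",np.hstack([a,b]))
E
```

```text
t: 25.97
position: [608.8, -153.4, 122.9]
tcp_rot: [180.0, -0.0, -11.5]
force: [-0.1, 0.1, -0.1]
finger_gap: 59.8
grip_force: 0.0
t: 26.63
position: [549.9, -141.4, 203.7]
tcp_rot: [180.0, -0.1, -11.5]
force: [1.3, -0.8, 0.9]
finger_gap: 60.2
grip_force: 0.0
[ 549.9 -141.4  203.7]
```

View pics/end.png

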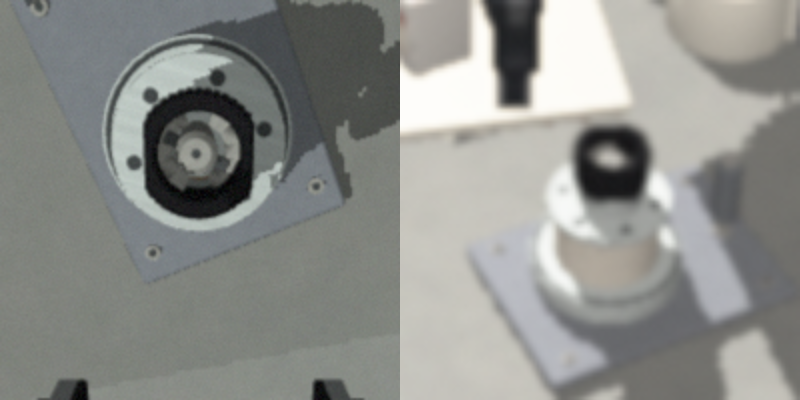

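The pictures show the cap upright and centred on the flange and roll, with the spindle in the middle of its cup at about (197,153) in the left crop. Nothing touches it, so I'm handing in.

```bash
python3 -c "
from workcell import bot;print(bot.finish_job())"
```

```text
the job is handed in; nothing more can be done
None
```

I put the roll, flange and lock cap on the unwinder and locked the cap; it held against an upward pull before I let go. The job is handed in at about 27 s of the 72 s allowed, but the hand-in returned no verdict.

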